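# Find the unlatched hatch of the sample store

### The arm

A 7-joint arm with a two-finger parallel gripper is mounted at the origin on the work surface. World frame = base frame: x ahead of the robot, y to its left, z up, the work surface at z = 0. Lengths are in m, angles in rad, forces in N, time in s.
With the tool pointing down it reaches from about 0.425 to 0.95 m from the base axis. Payload 16.7 kg.
Tool frame: the origin (TCP) lies midway between the tips of the shut fingers; the grasp point (between the pads) lies 19 mm behind it (robot.hold_point_z is the distance from the TCP to the grasp point, in m); y points along the fingers, z is the direction in which the jaws open and shut, and the axes are right-handed (so a half turn about y gives the same grasp; the last joint's range is limited). The gripper opens to 94 mm and grips with 3 to 60 N. Pads are 16 mm wide; open, the fingers measure 119 mm over their backs; the gripper's body (75 mm by 177 mm) begins 78 mm behind the grasp point.
Start: joints at [1.048, 0.426, 0.074, 1.606, -0.034, 1.111, -0.067], TCP at [0.246, -0.628, 0.167] pointing down, gripper open.
Joint ranges: [-2.85, 2.85], [-0.5, 2.14], [-1.23, 1.37], [0.21, 2.46], [-1.02, 4.16], [0.16, 2.05], [-2.73, 2.73]. Speed limits (rad/s): [1.89, 1.89, 2.39, 2.39, 3.01, 3.01, 3.01].

### API

Orientations are given as a rotation vector (axis times angle).
In Python, from plant import robot, cams gives the robot as it stands.
- The arm moves only by the tool carry_out, never from a script. Its argument "targets" is a list that holds one entry, the list of rows, each a list of 5 numbers: the shift along the tool's x, y, z in cm, then the turn about the tool's y in degrees, then the opening, from 0 (shut) to 1 (fully open). In form: [[[x, y, z, twist, hand], ...]]. A call has 1 to 10 rows; each row is the pose to reach, as a shift and turn from the pose commanded when the call began, along the tool's axes at that moment; what a row does not reach only later rows make up. A row lasts 1/8 s, in which the tool goes at most 62.5 mm and 10.7 degrees, less where a joint would pass 70% of its speed; a pose out of reach is approached as far as the arm can. A call with a gripper value outside its range is refused whole. The fingers move at their own pace and stop on an object; "grip_force" is the grip in N (left out, the last holds). Time passes only in rows, so rows that repeat a pose let the fingers close. It gives the time, the measured TCP pose, the force and the opening at its end, in the units of the state.
- robot.observe(): the state, without advancing time (a new reading comes with each control period).
- cams.capture(name): name is "scene" or "top" or "wrist"; returns a dict with "pixels" (480x640x3 uint8, red, green, blue), "depth" (480x640 float32, m along the optical axis (not along the pixel's ray), 0 where there is no reading), "camera_matrix" (3x3 intrinsics, pixels), "k1" (the pictures are not rectified: a ray, as slopes to the right and down, at radius r is drawn at 1 + k1 r^2 times it, then the intrinsics apply), "xyz" and "attitude" of the camera in the world. Camera axes: x right, y up, looking along -z (the intrinsics and any distortion apply to the point x, -y, -z); pixel columns grow to the right and rows downward; lengths in m; the calibration is good to about 2 mm. A picture is of the moment at which its call begins.
- robot.job_done(): hands the job in, once; it reports no verdict.
The state is a dict: "time": time; "q": joint angles; "qvel": joint speeds; "tau": joint torques, N m; "position": TCP position; "orientation": TCP orientation; "ft_force": force on the tool from outside, world axes, zero at the start; "wrist_torque": the same for the moment, N m; "gripper_width": finger opening in m.
Only numpy, scipy, OpenCV 4.12 (cv2) and the standard library are available. Lean on these libraries where they do the work, as an engineer would, in place of code of your own. Each camera call takes 0.05 s, during which the arm holds its last target.

### The job

One of the four identical hatches in the top of the white sample store has been left unlatched. Press the hatches on their front pads one after another until you find the one that rocks; push that one wide open and leave it so. Do not pick up, knock or move anything that stands on or around the store.

Things in the scene. Friction and masses are not known exactly. Their poses are not given: they have to be found in the camera images.
- store: low white case fixed on the table, 230 (x) x 520 (y) x 110 mm high; place and yaw vary. Origin on the table, midway along and below the hatches' pivot line; x points level away from the front (side with four card holders, towards the robot; 120 mm before the origin), y along the hatch row to the robot's left. Jars stand on the ledge behind the hatches, a loupe on the 64 mm rib between b and c.
- hatch_a (a joint): tilt of hatch a (centre line at y = 185 mm of the store), rad: 0 shut, 1.0 wide open at its stop. The four hatches are alike: grey panels 110 (x) x 90 (y) x 8 mm, top flush at 110 mm height, each on a pivot pin along the store's y, 80 mm from the front edge, 30 mm from the back edge.
- press_a (a point): centre of hatch a's round dark press pad (34 mm across) on its top face, 55 mm from the pivot line towards the front edge; moves with the panel: at tilt t it is 55 sin(t) mm lower and 55 cos(t) mm from the pivot line, so follow it towards the pivot while pushing down.
- hatch_b (a joint): tilt of hatch b (centre line at y = 80 mm of the store), rad: 0 shut, 1.0 wide open at its stop. When a hatch tilts, its front end goes down into the case (empty to 70 mm below the top) and the short back end rises 25 mm at most.
- press_b (a point): centre of hatch b's round dark press pad (34 mm across) on its top face, 55 mm from the pivot line towards the front edge; moves with the panel: at tilt t it is 55 sin(t) mm lower and 55 cos(t) mm from the pivot line, so follow it towards the pivot while pushing down.
- hatch_c (a joint): tilt of hatch c (centre line at y = -80 mm of the store), rad: 0 shut, 1.0 wide open at its stop. Three hatches, different ones each time, are latched by a stop underneath: they give about 2 mm at the front (0.02 to 0.04 rad), then are solid.
- press_c (a point): centre of hatch c's round dark press pad (34 mm across) on its top face, 55 mm from the pivot line towards the front edge; moves with the panel: at tilt t it is 55 sin(t) mm lower and 55 cos(t) mm from the pivot line, so follow it towards the pivot while pushing down.
- hatch_d (a joint): tilt of hatch d (centre line at y = -185 mm of the store), rad: 0 shut, 1.0 wide open at its stop. The one unlatched hatch tilts all the way under 1 to 3 N at its pad, and stays at whatever tilt it is left.
- press_d (a point): centre of hatch d's round dark press pad (34 mm across) on its top face, 55 mm from the pivot line towards the front edge; moves with the panel: at tilt t it is 55 sin(t) mm lower and 55 cos(t) mm from the pivot line, so follow it towards the pivot while pushing down.
- jar_a_mid (a point): amber glass jar with brass-coloured lid, 58 mm across, 80 mm high, standing on the store's back ledge; this point is half-way up. To be left alone.
- jar_b_mid (a point): amber glass jar with brass-coloured lid, 58 mm across, 80 mm high, standing on the store's back ledge; this point is half-way up. To be left alone.
- loupe_mid (a point): black loupe, a round stub 31 mm across and 30 mm high standing on the rib in the middle of the store; this point is its centre. To be left alone.
- jar_c_mid (a point): amber glass jar with brass-coloured lid, 58 mm across, 80 mm high, standing on the table beside the store; this point is half-way up. To be left alone.
- jar_d_mid (a point): amber glass jar with brass-coloured lid, 58 mm across, 80 mm high, standing on the table beside the store; this point is half-way up. To be left alone.
- dish_mid (a point): flat clear shut dish, 90 mm across, 15 mm high, on the table; this point is its centre. To be left alone.
- slidebox_mid (a point): wooden slide box 100 x 85 x 32 mm on the table; this point is its centre. To be left alone.
- water_mid (a point): clear bottle 64 mm across, 210 mm high on the table; this point is half-way up. To be left alone.

How it is judged:
At the end, for the whole second after the job is handed in: the unlatched hatch is tilted open by more than 0.65 rad (its stop is at 1.0) and at rest, the three others are shut (below 0.12 rad) (((value of joint hatch_a above 0.65 rad and value of joint each of hatch_b, hatch_c, hatch_d below 0.12 rad) or (value of joint hatch_b above 0.65 rad and value of joint each of hatch_a, hatch_c, hatch_d below 0.12 rad) or (value of joint hatch_c above 0.65 rad and value of joint each of hatch_a, hatch_b, hatch_d below 0.12 rad) or (value of joint hatch_d above 0.65 rad and value of joint each of hatch_a, hatch_b, hatch_c below 0.12 rad)) and velocity of joint each of hatch_a, hatch_b, hatch_c, hatch_d below 0.1 rad/s); the robot touches nothing.
It fails at once if a jar or the loupe on the store is lifted, carried or shoved more than 20 mm, or tipped (distance of any of jar_a_mid, jar_b_mid, loupe_mid from where it was at the start of the episode above 0.02 m or angle between any of jar_a_mid, jar_b_mid, loupe_mid's own z axis and vertical above 0.5 rad).
It fails at once if a jar, the dish, the slide box or the bottle beside the store is lifted, carried or shoved more than 20 mm, or tipped (distance of any of jar_c_mid, jar_d_mid, dish_mid, slidebox_mid, water_mid from where it was at the start of the episode above 0.02 m or angle between any of jar_c_mid, jar_d_mid, dish_mid, slidebox_mid, water_mid's own z axis and vertical above 0.5 rad).
It also fails if it takes over 48 s, if anything falls off the work surface, if the arm or the gripper's body presses on something with over 40 N, if the wrist force passes 120 N, or if a joint passes its speed limit or range.

## Working session

There is one attempt and no reset: what is moved stays moved. The work goes in short steps, Python scripts to look and compute and a tool call to move; the robot and the scene stay as the last step left them, time stands still between calls to the robot, and variables do not carry over. Pictures are saved under pics/ and viewed, and the job is handed in when it is done.

Besides the shell and the picture viewer there is one more tool, called after "Call:" by a JSON object that holds its "api" and its "payload". carry_out: Moves the arm, as the interface text tells. Its arguments: {"type":"object","properties":{"targets":{"type":"array","items":{"type":"array","items":{"type":"array","items":{"type":"number"}}}},"grip_force":{"type":"number"}},"required":["targets"]}

```bash
mkdir -p pics; ls; python3 - <<'E'
from plant import robot,cams
import cv2
s=robot.observe();print({k:s[k] for k in('time','position','orientation','ft_force','gripper_width')})
for n in('scene','top'):
    c=cams.capture(n);cv2.imwrite(f'pics/{n}0.png',c['pixels'][:,:,::-1]);print(n,c['camera_matrix'],c['k1'],c['xyz'],c['attitude'])
E
```

```text
pics
{'time': 0.0, 'position': array([ 0.24624991, -0.62794875,  0.16639227]), 'orientation': array([-0.38175976,  2.01857259, -2.01602675]), 'ft_force': array([-0.66067564,  0.15228663,  0.2430609 ]), 'gripper_width': 0.09396703272096874}
scene [[484.16020113   0.         322.67516532]
 [  0.         484.16020113 239.18276892]
 [  0.           0.           1.        ]] 0.01723981120509644 [1.21699885 0.58417343 1.02907807] [0.40321895 0.84675388 2.10670924]
top [[527.42724698   0.         313.72975503]
 [  0.         527.42724698 242.77473847]
 [  0.           0.           1.        ]] -0.14320428331674478 [0.27514902 0.04665179 1.91077256] [ 0.12595442 -0.11422867 -1.56209661]
```

View pics/scene0.png

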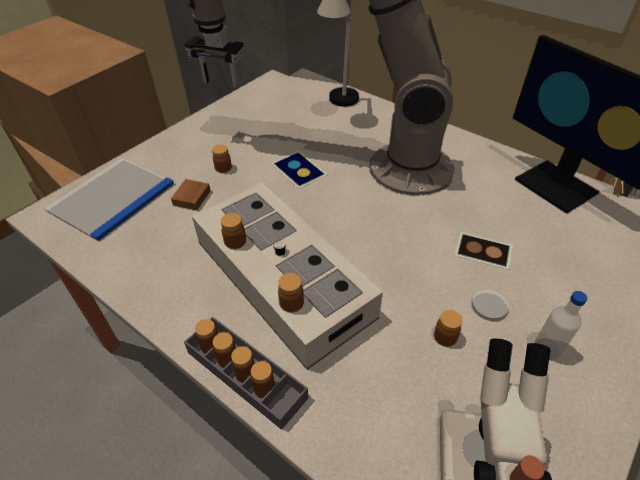

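View pics/top0.png

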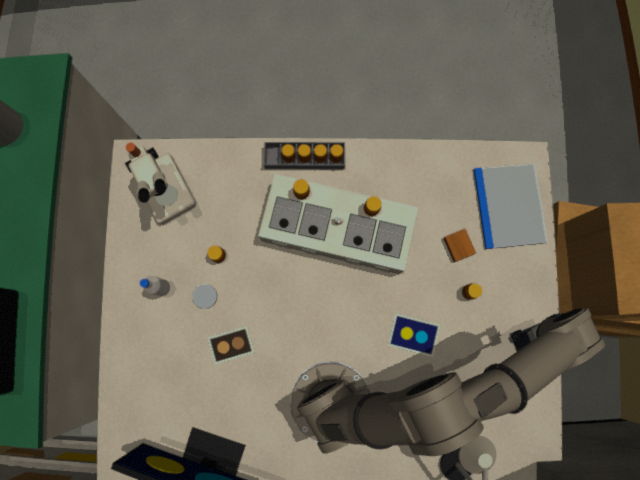

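The top view shows the store's pads at about (284,223), (313,234), (358,240) and (388,252), jars on the ledge at (301,188) and (373,205), and the loupe at (337,221). Other jars are at (216,254) and (472,291). I'll measure these next.

```bash
cat >h.py <<'E'
import numpy as np,cv2
from scipy.spatial.transform import Rotation as R
def ray(c,uv):
    K=c['camera_matrix'];d=(np.array(uv,float)-K[:2,2])/np.array([K[0,0],K[1,1]])
    x=d.copy()
    for _ in range(20): x=d/(1+c['k1']*(x@x))
    v=R.from_rotvec(c['attitude']).apply([x[0],-x[1],-1]);return np.array(c['xyz']),v
def onz(c,uv,z):
    o,v=ray(c,uv);return o+v*(z-o[2])/v[2]
def blobs(c,mask,box,amin,amax):
    x0,y0,x1,y1=box;m=np.zeros(mask.shape,np.uint8);m[y0:y1,x0:x1]=mask[y0:y1,x0:x1]
    n,l,s,ce=cv2.connectedComponentsWithStats(m)
    return [(ce[i],s[i,4]) for i in range(1,n) if amin<=s[i,4]<=amax]
E
python3 - <<'E'
from h import *
from plant import robot,cams
c=cams.capture('top');g=cv2.cvtColor(c['pixels'],cv2.COLOR_RGB2GRAY)
for th in(50,70):
  for p,a in blobs(c,(g<th).astype(np.uint8),(265,195,412,262),25,150): print(th,p.round(1),a,onz(c,p,.11).round(4))
h=cv2.cvtColor(c['pixels'],cv2.COLOR_RGB2HSV)
m=((h[...,0]<25)&(h[...,1]>170)&(h[...,2]>110)).astype(np.uint8)
for p,a in blobs(c,m,(190,170,500,310),30,900): print('or',p.round(1),a,onz(c,p,.19).round(3),onz(c,p,.08).round(3))
# store top outline
m=((h[...,1]<45)&(h[...,2]>175)).astype(np.uint8)
crop=c['pixels'][140:320,180:500];cv2.imwrite('pics/topz.png',cv2.resize(crop[:,:,::-1],None,fx=2.5,fy=2.5,interpolation=cv2.INTER_CUBIC))
c=cams.capture('scene');g=cv2.cvtColor(c['pixels'],cv2.COLOR_RGB2GRAY)
for p,a in blobs(c,(g<60).astype(np.uint8),(220,190,362,300),25,250): print('sc',p.round(1),a,onz(c,p,.11).round(4))
E
```

```text
50 [301.  196.2] 40 [0.7178 0.1066 0.11  ]
50 [369.2 211.5] 62 [ 0.6644 -0.132   0.11  ]
50 [283.5 222.8] 57 [0.6227 0.1667 0.11  ]
50 [312.6 229.7] 58 [0.5988 0.065  0.11  ]
50 [357.6 240.3] 57 [ 0.5622 -0.0906  0.11  ]
50 [387.  247.5] 60 [ 0.5376 -0.1924  0.11  ]
70 [301.  196.4] 45 [0.7174 0.1067 0.11  ]
70 [369.4 211.2] 81 [ 0.6653 -0.1328  0.11  ]
70 [283.4 222.8] 69 [0.6228 0.1668 0.11  ]
70 [312.7 229.6] 70 [0.599 0.065 0.11 ]
70 [357.5 240.3] 72 [ 0.5622 -0.0904  0.11  ]
70 [284.6 245.2] 94 [0.5441 0.1615 0.11  ]
70 [387.1 247.2] 71 [ 0.5386 -0.1926  0.11  ]
70 [329.3 255.7] 110 [0.5083 0.007  0.11  ]
or [300.6 186.4] 159 [0.732 0.105 0.19 ] [0.761 0.109 0.08 ]
or [373.2 203.6] 167 [ 0.674 -0.138  0.19 ] [ 0.7  -0.15  0.08]
or [460.1 244.8] 531 [ 0.536 -0.427  0.19 ] [ 0.553 -0.458  0.08 ]
or [214.4 252.5] 154 [0.506 0.389 0.19 ] [0.521 0.411 0.08 ]
or [474.5 290.2] 145 [ 0.385 -0.471  0.19 ] [ 0.392 -0.504  0.08 ]
sc [256.5 204.5] 74 [ 0.541  -0.1935  0.11  ]
sc [278. 225.] 83 [ 0.5648 -0.0909  0.11  ]
sc [279.9 251.2] 62 [ 0.6331 -0.0229  0.11  ]
sc [314.5 259.8] 101 [0.6014 0.0653 0.11  ]
sc [341.  285.5] 114 [0.6258 0.1671 0.11  ]
sc [292.5 295.1] 196 [0.7193 0.0939 0.11  ]
```

View pics/topz.png

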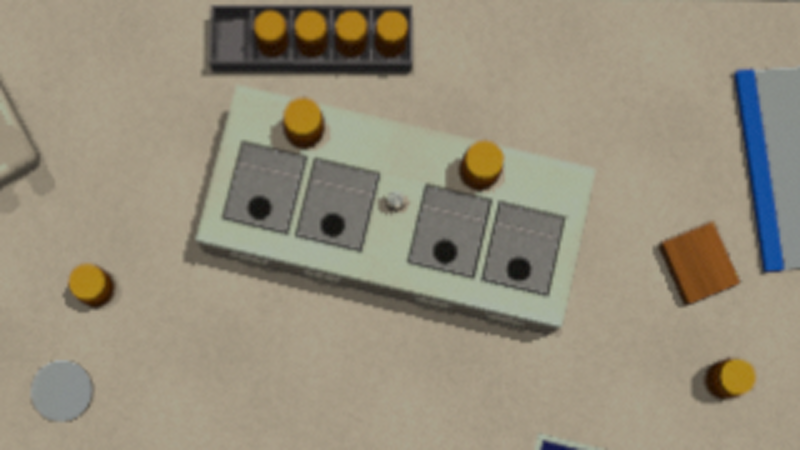

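```bash
cat >>h.py <<'E'
PADS=dict(a=(.6240,.1670),b=(.6000,.0650),c=(.5635,-.0907),d=(.5393,-.1930))
A=np.array([PADS[k] for k in'abcd']);yy=np.array([.185,.08,-.08,-.185])
M=A.mean(0);Y=((A-M)*yy[:,None]).sum(0);Y/=np.linalg.norm(Y);X=np.array([Y[1],-Y[0]])
def rep(s,goal=None):
    Rm=R.from_rotvec(s['orientation']).as_matrix();p=np.array(s['position'])
    print('t',round(s['time'],2),'p',p.round(4),'F',np.round(s['ft_force'],1),'w',round(s['gripper_width'],3))
    print('store-frame offset from pads:',{k:np.round([(p[:2]-PADS[k])@X*1e3,(p[:2]-PADS[k])@Y*1e3],1).tolist() for k in PADS})
    if goal is not None: print('tool shift cm',(Rm.T@(np.array(goal)-p)*100).round(2))
    zt=Rm[:2,2];print('jaw-axis angle to Y deg',round(np.degrees(np.arctan2(Y[0]*zt[1]-Y[1]*zt[0],zt@Y)),1))
    return Rm
E
python3 - <<'E'
from h import *
from plant import robot
print('X',X,'Y',Y,((A-M)@Y).round(4),((A-M)@X).round(4))
o=M+55e-3*X
for j in((.732,.105),(.674,-.138),(.633,-.023)): print('obj store xy',(np.array(j)-o)@X,(np.array(j)-o)@Y)
print(rep(robot.observe(),[*PADS['d'],.30]).round(3))
E
```

```text
X [ 0.97344986 -0.22890035] Y [0.22890035 0.97344986] [ 0.1848  0.08   -0.0799 -0.185 ] [-0.     -0.      0.0001 -0.0001]
obj store xy 0.06431643998547142 0.14919779748439113
obj store xy 0.06347913347198833 -0.10062673877616614
obj store xy -0.0027558511624889 0.0019350806815178786
t 0.2 p [ 0.2463 -0.6281  0.1666] F [-0.4  0.6 -0.1] w 0.094
store-frame offset from pads: {'a': [-185.6, -860.5], 'b': [-185.6, -755.7], 'c': [-185.7, -595.8], 'd': [-185.6, -490.6]}
tool shift cm [-43.16 -13.31 -29.82]
jaw-axis angle to Y deg -145.4
[[-0.931 -0.     0.365]
 [-0.365  0.001 -0.931]
 [ 0.    -1.    -0.001]]
```

Call:
{"api": "carry_out", "payload": {"targets": [[[0,-6,0,5,0],[0,-12,0,10,0],[-5,-13,-3.5,15,0],[-10,-13,-7,20,0],[-15,-13,-10.5,25,0],[-20,-13,-14,30,0],[-25,-13,-17.5,34.6,0],[-30,-13,-21,34.6,0],[-35,-13,-24.5,34.6,0],[-39.5,-13,-27.5,34.6,0]]]}}

```text
time: 1.45
position: [0.5146, -0.226, 0.2972]
orientation: [-0.242, -2.1, 2.1]
ft_force: [0.8, -1.2, -0.0]
gripper_width: 0.0011
```

```bash
python3 - <<'E'
from h import *
from plant import robot
rep(robot.observe(),[*PADS['d'],.15])
E
```

```text
t 1.45 p [ 0.5146 -0.226   0.2972] F [ 0.8 -1.2 -0. ] w 0.001
store-frame offset from pads: {'a': [-16.5, -407.6], 'b': [-16.5, -302.8], 'c': [-16.6, -142.9], 'd': [-16.5, -37.7]}
tool shift cm [-1.65 14.72 -3.77]
jaw-axis angle to Y deg -179.9
```

Call:
{"api": "carry_out", "payload": {"targets": [[[-1.6,5,-3.8,0,0],[-1.6,10,-3.8,0,0],[-1.6,15,-3.8,0,0],[-1.6,17.5,-3.8,0,0],[-1.6,17.5,-3.8,0,0]]]}}

```text
time: 2.08
position: [0.5368, -0.1944, 0.1205]
orientation: [-0.239, -2.099, 2.097]
ft_force: [-0.3, -0.6, -0.4]
gripper_width: 0.0004
```

```bash
python3 - <<'E'
from h import *
from plant import robot,cams
rep(robot.observe(),[*PADS['d'],.11])
c=cams.capture('scene');cv2.imwrite('pics/s1.png',cv2.resize(c['pixels'][150:350,160:420,::-1],None,fx=3,fy=3))
E
```

```text
t 2.08 p [ 0.5368 -0.1944  0.1205] F [-0.3 -0.6 -0.4] w 0.0
store-frame offset from pads: {'a': [-2.2, -371.8], 'b': [-2.2, -267.0], 'c': [-2.3, -107.1], 'd': [-2.1, -1.9]}
tool shift cm [-0.22  1.05 -0.19]
jaw-axis angle to Y deg -179.9
```

View pics/s1.png

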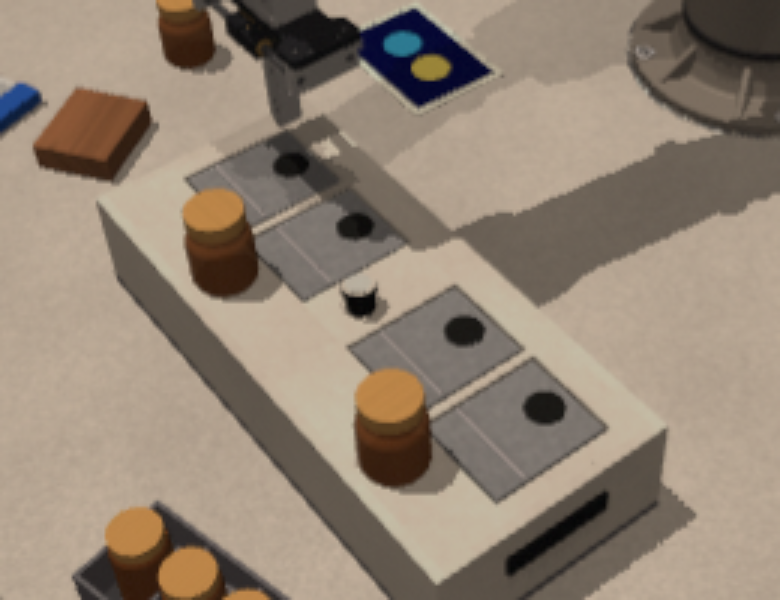

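```bash
cat >>h.py <<'E'
def proj(c,P):
    v=R.from_rotvec(c['attitude']).inv().apply(np.array(P)-c['xyz']);x=np.array([v[0],-v[1]])/-v[2]
    x=x*(1+c['k1']*(x@x));K=c['camera_matrix'];return K[:2,:2]@x+K[:2,2]
E
python3 - <<'E'
from h import *
from plant import robot,cams
c=cams.capture('scene');s=robot.observe();p=np.array(s['position'])
for z in(0,.01,.02,.03):print(z,((proj(c,p+[0,0,z])-[160,150])*3).round())
print(((proj(c,[*PADS['d'],.11])-[160,150])*3).round())
cv2.imwrite('pics/s2.png',cv2.resize(c['pixels'][150:230,220:320,::-1],None,fx=6,fy=6))
E
```

```text
0 [289. 151.]
0.01 [288. 143.]
0.02 [287. 135.]
0.03 [285. 127.]
[291. 163.]
```

View pics/s2.png

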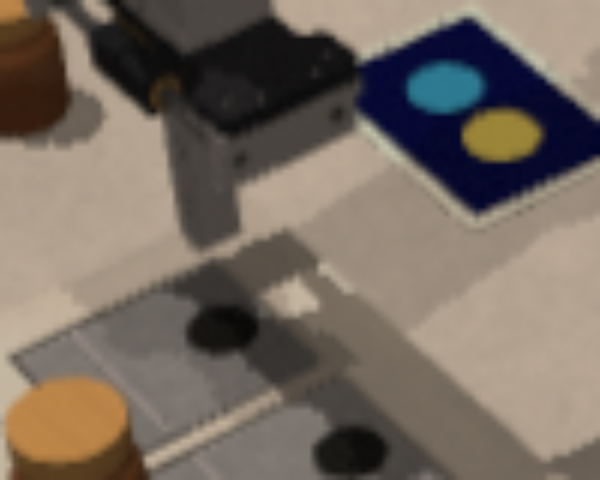

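```bash
python3 - <<'E'
from h import *
from plant import robot,cams
s=robot.observe();p=np.array(s['position'])
c=cams.capture('top');print('top tcp px',((proj(c,p)-[320,190])*6).round(),((proj(c,p+[0,0,.1])-[320,190])*6).round())
cv2.imwrite('pics/t3.png',cv2.resize(c['pixels'][190:290,320:450,::-1],None,fx=6,fy=6))
c=cams.capture('wrist');print(proj(c,p),proj(c,p+[0,0,.03]),proj(c,[*PADS['d'],.11]),c['xyz']);cv2.imwrite('pics/w3.png',c['pixels'][:,:,::-1])
c=cams.capture('scene');d=c['depth']
# points on finger near crop px
for u,v in[(254,190),(254,188),(256,186),(252,184),(255,180)]:
    o,r=ray(c,(u,v));print(u,v,d[v,u],(o+r*d[v,u]).round(3))
E
```

```text
top tcp px [409. 340.] [434. 313.]
[322.73649828 267.97667213] [322.71529833 286.63338869] [319.48417315 260.75485273] [ 0.61167257 -0.21215814  0.34114171]
254 190 1.3128114 [ 0.548 -0.187  0.172]
254 188 1.2999097 [ 0.552 -0.182  0.184]
256 186 1.3044754 [ 0.543 -0.182  0.185]
252 184 1.2977958 [ 0.55  -0.189  0.193]
255 180 1.1999398 [ 0.59  -0.13   0.263]
```

View pics/t3.png

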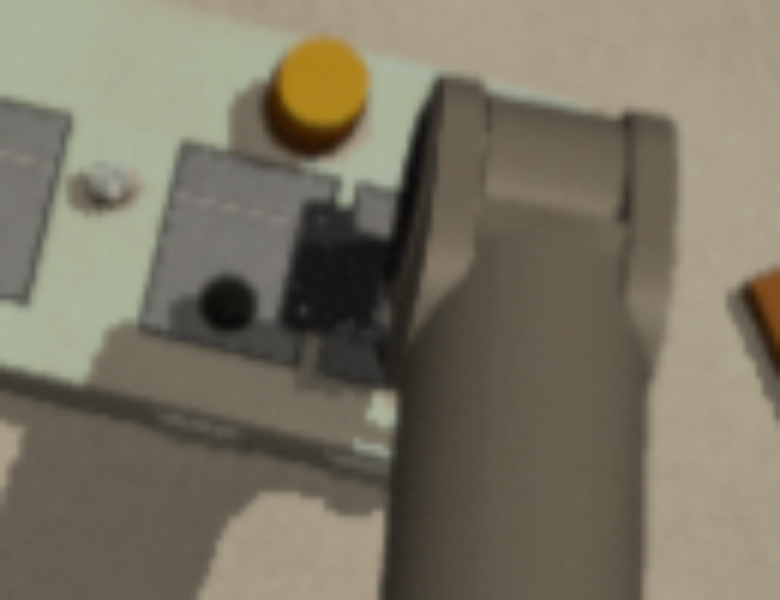

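View pics/w3.png

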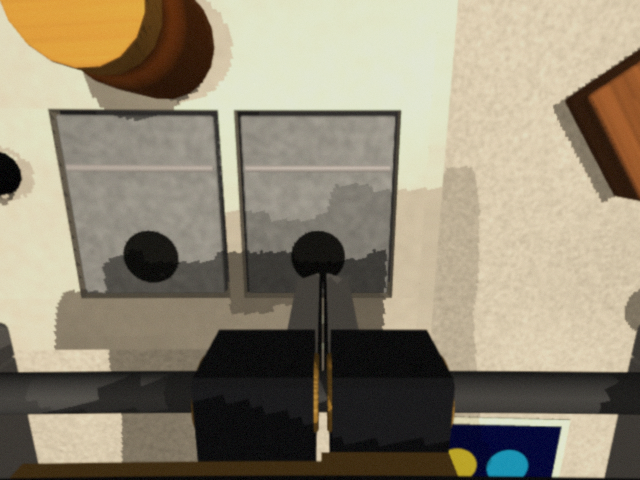

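The wrist view shows the fingertip at about (322,275), just in front of pad d at (319,257). I'll press d carefully.

Call:
{"api": "carry_out", "payload": {"targets": [[[-0.2,0.5,-0.2,0,0],[-0.2,0.9,-0.2,0,0],[-0.2,1.1,-0.2,0,0],[-0.2,1.3,-0.2,0,0],[-0.2,1.4,-0.2,0,0]]]}}

```text
time: 2.95
position: [0.5404, -0.1933, 0.108]
orientation: [-0.243, -2.099, 2.099]
ft_force: [-0.1, -0.2, 0.2]
gripper_width: 0.0005
```

Call:
{"api": "carry_out", "payload": {"targets": [[[0,0.2,0,0,0],[0,0.3,0,0,0],[0,0.3,0,0,0]]]}}

```text
time: 3.32
position: [0.5404, -0.1933, 0.105]
orientation: [-0.242, -2.1, 2.099]
ft_force: [0.8, -0.7, 0.2]
gripper_width: 0.0006
```

Call:
{"api": "carry_out", "payload": {"targets": [[[0,0.2,0,0,0],[0,0.4,0,0,0],[0,0.4,0,0,0]]]}}

```text
time: 3.7
position: [0.5403, -0.1933, 0.1009]
orientation: [-0.242, -2.099, 2.099]
ft_force: [0.8, 0.1, 0.5]
gripper_width: 0.0005
```

```bash
python3 - <<'E'
from h import *
from plant import robot,cams
rep(robot.observe())
c=cams.capture('wrist');cv2.imwrite('pics/w4.png',c['pixels'][:,:,::-1])
E
```

```text
t 3.7 p [ 0.5403 -0.1933  0.1009] F [0.8 0.1 0.5] w 0.001
store-frame offset from pads: {'a': [1.0, -369.9], 'b': [1.0, -265.1], 'c': [0.9, -105.2], 'd': [1.0, -0.0]}
jaw-axis angle to Y deg -180.0
```

View pics/w4.png

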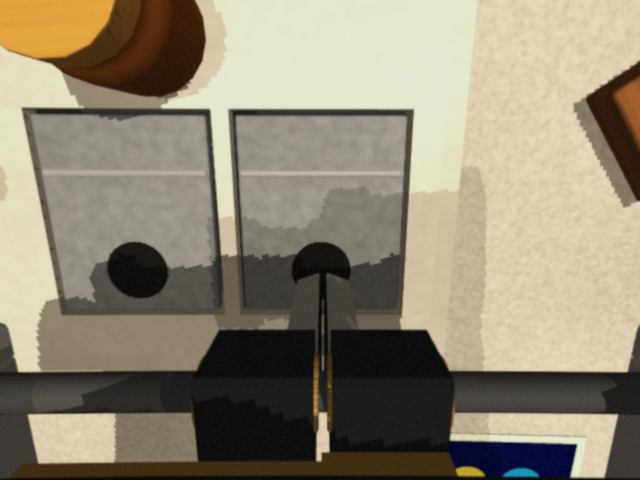

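```bash
python3 - <<'E'
from h import *
from plant import robot,cams
p=np.array(robot.observe()['position'])
for n in('scene','wrist'):
    c=cams.capture(n);d=c['depth']
    pts=[]
    for v in range(0,480,1):
        for u in range(0,640,1):
            if n=='scene' and not(230<u<280 and 160<v<215):continue
            if n=='wrist' and not(280<u<370 and 255<v<345):continue
            if d[v,u]<=0:continue
            o,r=ray(c,(u,v));P=o+r*d[v,u]
            if np.hypot(*(P-p)[:2])<.04: pts.append((*((P-p)[:2]@np.array([X,Y]).T),P[2],u,v))
    pts=np.array(pts);q=pts[(pts[:,2]>.116)];q=q[q[:,2].argsort()]
    print(n,len(pts),'hist',np.histogram(pts[:,2],bins=np.arange(.08,.26,.01)))
    print(q[:12].round(3))
E
```

```text
scene 750 hist (array([  0,   0, 185, 220,   0,   1,  10,  28,  29,  24,  20,  19,  19,
        10,   0,   1,  32]), array([0.08, 0.09, 0.1 , 0.11, 0.12, 0.13, 0.14, 0.15, 0.16, 0.17, 0.18,
       0.19, 0.2 , 0.21, 0.22, 0.23, 0.24, 0.25]))
[[ 1.00e-03 -5.00e-03  1.16e-01  2.55e+02  2.02e+02]
 [ 1.30e-02  2.00e-03  1.16e-01  2.53e+02  2.05e+02]
 [ 9.00e-03  0.00e+00  1.39e-01  2.53e+02  1.98e+02]
 [ 1.00e-02 -3.00e-03  1.41e-01  2.52e+02  1.97e+02]
 [ 9.00e-03 -3.00e-03  1.45e-01  2.52e+02  1.96e+02]
 [ 1.10e-02  9.00e-03  1.47e-01  2.54e+02  1.98e+02]
 [ 1.10e-02  5.00e-03  1.47e-01  2.53e+02  1.97e+02]
 [ 1.00e-03  1.00e-02  1.49e-01  2.57e+02  1.96e+02]
 [-6.00e-03  1.00e-02  1.49e-01  2.59e+02  1.95e+02]
 [ 5.00e-03  1.20e-02  1.49e-01  2.56e+02  1.97e+02]
 [-8.00e-03  1.20e-02  1.49e-01  2.60e+02  1.95e+02]
 [ 1.20e-02 -3.00e-03  1.49e-01  2.51e+02  1.95e+02]]
wrist 7772 hist (array([   0,    0, 1318, 1910,    0,   15,  262,  501,  506,  597,  743,
        631,  125,    0,    0,    0, 1164]), array([0.08, 0.09, 0.1 , 0.11, 0.12, 0.13, 0.14, 0.15, 0.16, 0.17, 0.18,
       0.19, 0.2 , 0.21, 0.22, 0.23, 0.24, 0.25]))
[[ 8.00e-03 -1.00e-03  1.38e-01  3.24e+02  2.76e+02]
 [ 1.00e-02  2.00e-03  1.38e-01  3.18e+02  2.73e+02]
 [ 1.00e-02 -2.00e-03  1.38e-01  3.26e+02  2.73e+02]
 [ 1.00e-02  2.00e-03  1.39e-01  3.19e+02  2.73e+02]
 [ 1.00e-02 -2.00e-03  1.39e-01  3.27e+02  2.73e+02]
 [ 1.00e-02  3.00e-03  1.39e-01  3.17e+02  2.73e+02]
 [ 1.00e-02 -3.00e-03  1.39e-01  3.28e+02  2.73e+02]
 [ 9.00e-03  1.00e-03  1.40e-01  3.21e+02  2.76e+02]
 [ 9.00e-03 -1.00e-03  1.40e-01  3.25e+02  2.76e+02]
 [ 1.00e-02  2.00e-03  1.40e-01  3.19e+02  2.75e+02]
 [ 1.00e-02  2.00e-03  1.40e-01  3.19e+02  2.74e+02]
 [ 1.00e-02 -2.00e-03  1.40e-01  3.26e+02  2.74e+02]]
```

Both depth views put the real fingertips at z≈0.138 while the reported TCP z is 0.101. The tips therefore sit about 37 mm above the reported TCP, though x and y agree. I'll treat z as offset and find the contact by force.

Call:
{"api": "carry_out", "payload": {"targets": [[[0,1.0,0,0,0],[0,1.8,0,0,0],[0,2.2,0,0,0],[0,2.4,0,0,0],[0,2.4,0,0,0]]]}}

```text
time: 4.47
position: [0.5404, -0.1933, 0.077]
orientation: [-0.242, -2.1, 2.099]
ft_force: [0.1, -0.8, -0.4]
gripper_width: 0.0004
```

Call:
{"api": "carry_out", "payload": {"targets": [[[0,0.2,0,0,0],[0,0.4,0,0,0],[0,0.4,0,0,0]]]}}

```text
time: 4.85
position: [0.5404, -0.1933, 0.073]
orientation: [-0.242, -2.1, 2.099]
ft_force: [0.8, 0.1, 1.1]
gripper_width: 0.0003
```

Call:
{"api": "carry_out", "payload": {"targets": [[[0,0.1,0,0,0],[0,0.2,0,0,0],[0,0.3,0,0,0],[0,0.3,0,0,0]]]}}

```text
time: 5.35
position: [0.5405, -0.1933, 0.0707]
orientation: [-0.243, -2.1, 2.1]
ft_force: [-4.3, 1.9, 11.7]
gripper_width: 0.0006
```

Call:
{"api": "carry_out", "payload": {"targets": [[[0,0.1,0,0,0],[0,0.2,0,0,0],[0,0.2,0,0,0]]]}}

```text
time: 5.72
position: [0.5407, -0.1934, 0.0704]
orientation: [-0.244, -2.099, 2.1]
ft_force: [-15.3, 3.5, 39.7]
gripper_width: 0.0003
```

d is solid: 40 N with no further travel. Next is c.

Call:
{"api": "carry_out", "payload": {"targets": [[[0,-2,0,0,0],[0,-3.5,0,0,0],[0,-3.5,-5,0,0],[0,-3.5,-10,0,0],[0,-3.5,-10.5,0,0],[0,-2,-10.5,0,0],[0,-1.0,-10.5,0,0],[0,-0.8,-10.5,0,0],[0,-0.8,-10.5,0,0]]]}}

```text
time: 6.85
position: [0.5641, -0.0917, 0.0758]
orientation: [-0.243, -2.099, 2.099]
ft_force: [0.1, -0.1, -0.2]
gripper_width: 0.0007
```

Call:
{"api": "carry_out", "payload": {"targets": [[[0,0.2,0,0,0],[0,0.4,0,0,0],[0,0.5,0,0,0],[0,0.5,0,0,0]]]}}

```text
time: 7.35
position: [0.5644, -0.0911, 0.0711]
orientation: [-0.243, -2.1, 2.099]
ft_force: [0.2, -0.1, -0.4]
gripper_width: 0.0003
```

```bash
python3 - <<'E'
from h import *
from plant import robot,cams
rep(robot.observe())
E
```

```text
t 7.35 p [ 0.5644 -0.0911  0.0711] F [ 0.2 -0.1 -0.4] w 0.0
store-frame offset from pads: {'a': [1.1, -264.8], 'b': [1.1, -160.1], 'c': [1.0, -0.1], 'd': [1.1, 105.0]}
jaw-axis angle to Y deg -180.0
```

Call:
{"api": "carry_out", "payload": {"targets": [[[0,0.1,0,0,0],[0,0.2,0,0,0],[0,0.3,0,0,0],[0,0.3,0,0,0]]]}}

```text
time: 7.85
position: [0.5643, -0.091, 0.068]
orientation: [-0.242, -2.1, 2.099]
ft_force: [-0.1, -0.7, 0.3]
gripper_width: 0.0007
```

Call:
{"api": "carry_out", "payload": {"targets": [[[0,0.2,0,0,0],[0,0.4,0,0,0],[0,0.5,0,0,0],[0,0.5,0,0,0]]]}}

```text
time: 8.35
position: [0.5644, -0.0911, 0.063]
orientation: [-0.243, -2.1, 2.099]
ft_force: [0.2, 1.0, 1.0]
gripper_width: 0.0002
```

```bash
python3 - <<'E'
from h import *
from plant import robot,cams
rep(robot.observe())
c=cams.capture('wrist');cv2.imwrite('pics/w5.png',c['pixels'][:,:,::-1])
c=cams.capture('scene');cv2.imwrite('pics/s5.png',cv2.resize(c['pixels'][150:350,160:420,::-1],None,fx=3,fy=3))
E
```

```text
t 8.35 p [ 0.5644 -0.0911  0.063 ] F [0.2 1.  1. ] w 0.0
store-frame offset from pads: {'a': [1.1, -264.8], 'b': [1.1, -160.1], 'c': [1.0, -0.1], 'd': [1.1, 105.0]}
jaw-axis angle to Y deg -180.0
```

View pics/w5.png

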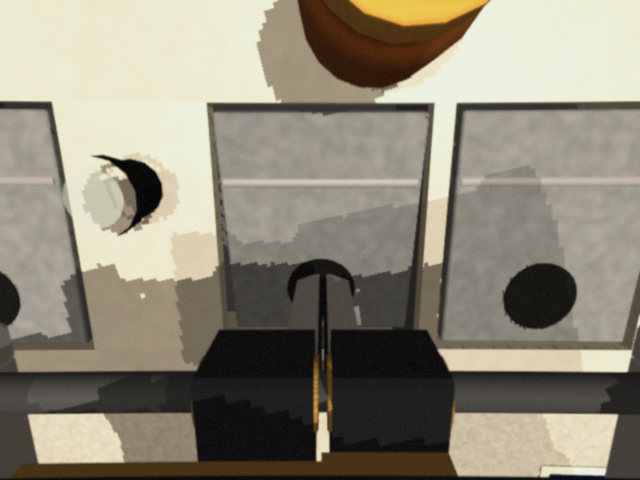

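View pics/s5.png

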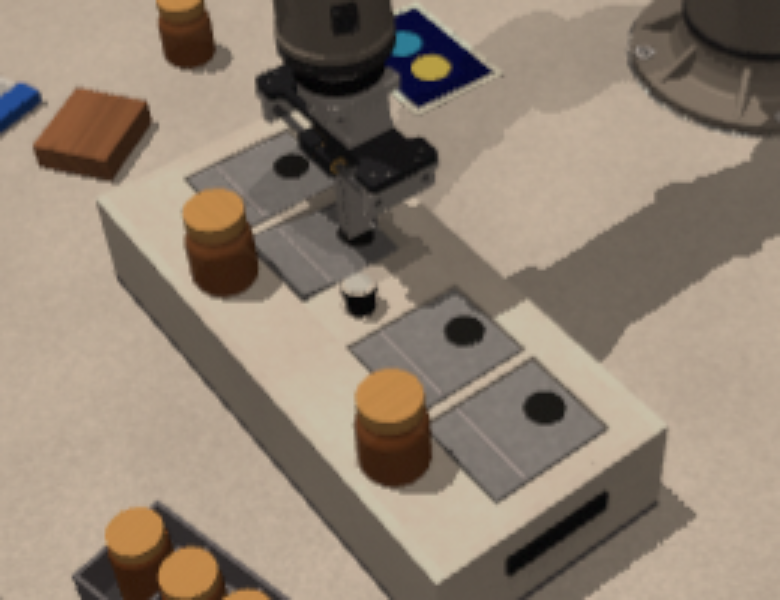

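c is rocking: it's 7 mm past d's stop with about 1 N, and the wrist view shows the panel tapering. I'll push it open, following the pad towards the pivot.

Call:
{"api": "carry_out", "payload": {"targets": [[[-0.1,0.3,0,0,0],[-0.2,0.6,0,0,0],[-0.3,0.9,0,0,0],[-0.4,1.2,0,0,0],[-0.6,1.5,0,0,0],[-0.8,1.8,0,0,0],[-0.9,2.0,0,0,0],[-0.9,2.0,0,0,0]]]}}

```text
time: 9.45
position: [0.5733, -0.0931, 0.043]
orientation: [-0.243, -2.1, 2.1]
ft_force: [-0.5, 0.4, -0.6]
gripper_width: 0.0005
```

Call:
{"api": "carry_out", "payload": {"targets": [[[-0.2,0.3,0,0,0],[-0.4,0.6,0,0,0],[-0.6,0.8,0,0,0],[-0.7,1.0,0,0,0],[-0.7,1.0,0,0,0]]]}}

```text
time: 10.07
position: [0.58, -0.0947, 0.0329]
orientation: [-0.243, -2.1, 2.099]
ft_force: [0.2, 0.4, 1.1]
gripper_width: 0.0005
```

```bash
cat > tilt.py <<'E'
from h import *
from plant import robot,cams
import sys
rep(robot.observe())
o=M+55e-3*X
c=cams.capture('wrist');cv2.imwrite(f'pics/w{sys.argv[1]}.png',c['pixels'][:,:,::-1])
for n in sys.argv[2:]:
    c=cams.capture(n);d=c['depth'];
    vs,us=np.mgrid[0:480:2,0:640:2];P=[]
    for u,v in zip(us.ravel(),vs.ravel()):
        if d[v,u]>0:
            q,r=ray(c,(u,v));P.append(q+r*d[v,u])
    P=np.array(P);sx=(P[:,:2]-o)@X;sy=(P[:,:2]-o)@Y
    for k,y in zip('abcd',yy):
        m=(abs(sy-y)<38)if 0 else (abs(sy-y)<.036)&(sx>-.075)&(sx<.027)&(P[:,2]>.03)&(P[:,2]<.14)
        if m.sum()>30:
            L=cv2.fitLine(np.c_[sx[m],P[m,2]].astype(np.float32),cv2.DIST_HUBER,0,1e-3,1e-3).ravel();print(n,k,m.sum(),'tilt',round(float(np.arctan(L[1]/L[0])),3))
E
python3 tilt.py 6 wrist
```

```text
t 10.07 p [ 0.58   -0.0947  0.0329] F [0.2 0.4 1.1] w 0.001
store-frame offset from pads: {'a': [17.1, -264.8], 'b': [17.1, -160.0], 'c': [17.0, -0.1], 'd': [17.2, 105.0]}
jaw-axis angle to Y deg -180.0
wrist b 137 tilt 0.002
wrist c 5822 tilt 0.924
wrist d 6950 tilt 0.019
```

View pics/w6.png

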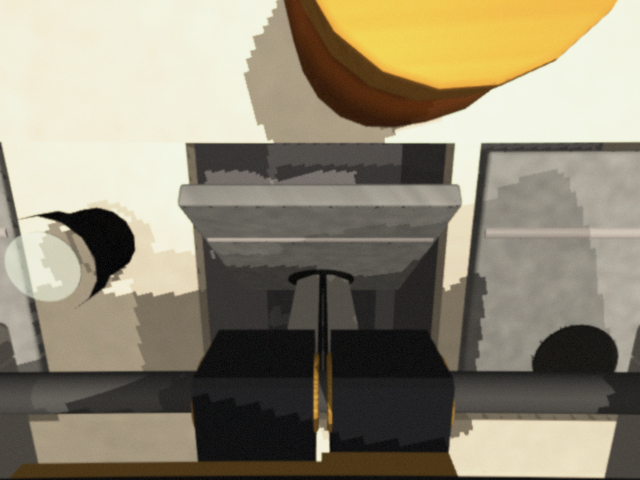

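c measures about 0.92 rad open, with its back end raised and the jar and loupe untouched. Next I'll retreat straight up.

Call:
{"api": "carry_out", "payload": {"targets": [[[0.3,-0.5,0,0,0],[0.6,-2,0,0,0],[0.9,-4,0,0,0],[0.9,-8,0,0,0],[0.9,-13,0,0,0],[0.9,-18,0,0,0],[0.9,-18,0,0,0],[0.9,-18,0,0,0]]]}}

```text
time: 11.18
position: [0.5709, -0.0927, 0.2139]
orientation: [-0.244, -2.1, 2.1]
ft_force: [-0.9, -0.1, 0.3]
gripper_width: 0.0007
```

```bash
python3 tilt.py 7 wrist scene; python3 - <<'E'
from h import *
from plant import robot,cams
c=cams.capture('scene');cv2.imwrite('pics/s7.png',c['pixels'][:,:,::-1])
a=cv2.imread('pics/scene0.png').astype(int);d=abs(a-c['pixels'][:,:,::-1]).max(2)
cv2.imwrite('pics/diff7.png',np.clip(d*3,0,255).astype(np.uint8))
E
```

```text
t 11.18 p [ 0.5709 -0.0927  0.2139] F [-0.9 -0.1  0.3] w 0.001
store-frame offset from pads: {'a': [7.8, -264.9], 'b': [7.8, -160.1], 'c': [7.7, -0.2], 'd': [7.8, 104.9]}
jaw-axis angle to Y deg -180.0
wrist a 1505 tilt -0.004
wrist b 2616 tilt -0.002
wrist c 1677 tilt 0.922
wrist d 2561 tilt 0.018
scene a 264 tilt -0.004
scene b 200 tilt -0.002
scene c 55 tilt 0.911
scene d 142 tilt 0.026
```

View pics/s7.png

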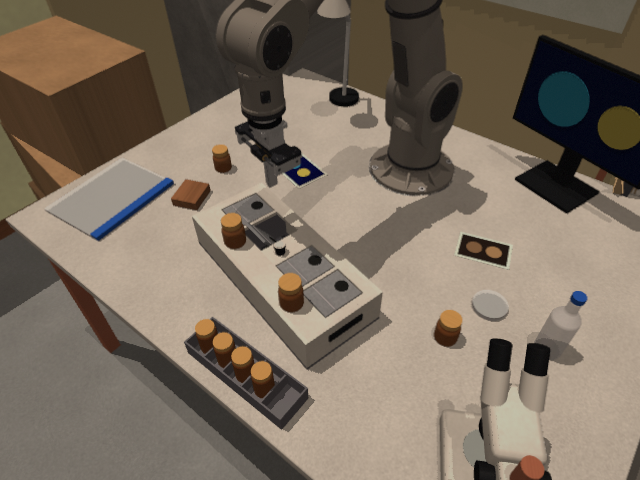

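View pics/diff7.png

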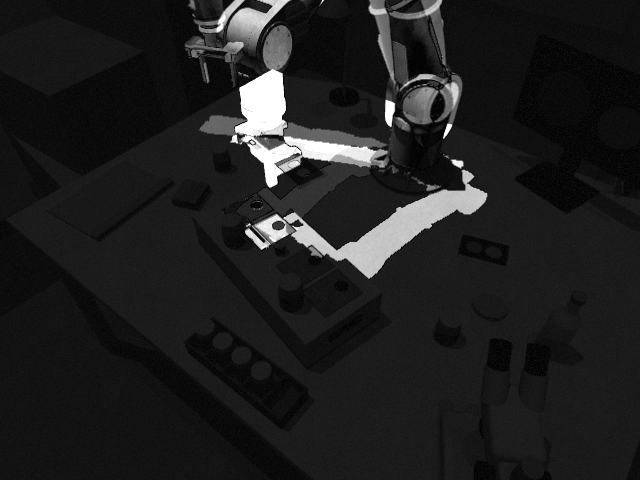

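The scene view shows hatch c open at about (270,228). The jars at (232,228) and (290,290), the loupe at (280,249) and everything on the table are unchanged, and the arm is clear. I'll hand it in.

```bash
python3 -c "
from plant import robot
print(robot.job_done())"
```

```text
the job is handed in; nothing more can be done
None
```

Hatch c was the unlatched one; I pushed it open, left it open, and handed the job in at about 11 s. I never pressed a or b.

- **Finding it:** I pressed d first. It gave about 2 mm and then was solid at about 40 N. c moved past that depth with about 1 N on the pad.
- **Final tilts:** With the arm clear, c measured 0.92 rad in the wrist camera and 0.91 in the scene camera. a and b read about 0. d read 0.02–0.03, about the play a latched hatch has.
- **Surroundings:** Comparing before and after pictures showed no change in the jars, loupe, dish, slide box or bottle. The wrist force read near zero.
- **Disagreement:** The cameras put the real fingertips about 37 mm higher than the reported tool position, so I found the pads by force rather than by the reported height.

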